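# Roll a grain sample tube home against the moisture reader

## Robot

A 6-joint arm with a two-finger parallel gripper is mounted at the origin on the work surface. World frame = base frame: x ahead of the robot, y to its left, z up, the work surface at z = 0. Lengths are in m, angles in degrees, forces in N, time in s.
With the tool pointing down it reaches from about 0.275 to 0.75 m from the base axis. Payload 10.2 kg.
Tool frame: the origin (TCP) lies on the centre line of the jaws, within the pads' length; the fingertips stand 8 mm ahead of it and the grasp point (between the pads) lies 11 mm behind it; z points along the fingers, y is the line along which they close (so a half turn about z gives the same grasp; the last joint's range is limited). The gripper opens to 85 mm and grips with 20 to 120 N. Pads are 22 mm wide; open, the fingers measure 114 mm over their backs; the gripper's body (76 mm by 85 mm) begins 54 mm behind the grasp point. The pads swing forward as they close: fully open they stand 13 mm farther back than shut.
Start: joints at [-83.102, 17.928, 85.812, -0, 76.261, -12.8], TCP at [0.177, -0.494, 0.239] pointing down, gripper open.
Joint ranges: [-168.41, 168.41], [-55.51, 124.54], [10.69, 146.95], [-70.63, 250.63], [1, 178], [-165.06, 165.06]. Speed limits (degrees/s): [136.94, 136.94, 172.46, 180, 180, 180].

## Interface

Orientations are given as a 3x3 rotation matrix whose columns are the frame's x, y, z axes.
In Python, from rig import env gives the robot as it stands.
- The arm moves only by the shell command python3 -m inch 'ROWS' [FORCE]. ROWS is JSON, a list that holds one entry, the list of rows, each a list of 7 numbers: the shift along the world's x, y, z in cm, then the turn, a rotation vector about the world's x, y, z in rad, then the finger opening in cm, from 0 to 8.54. A call has 1 to 12 rows; each row shifts and turns the commanded pose from where the row before left it; what a row does not reach is not made up. A row lasts 1/10 s, in which the tool goes at most 50 mm and 8.59 degrees, less where a joint would pass 70% of its speed; a pose out of reach is approached as far as the arm can. A call with a gripper value outside its range is refused whole. The fingers move at their own pace and stop on an object; FORCE is the grip in N (left out, the last holds). Time passes only in rows, so rows that do not move let the fingers close. It gives the time, the measured TCP pose, the force, the opening and the grip force at its end, in the units of the state.
- env.sense(): the state, without advancing time (a new reading comes with each control period).
- env.camera(name): name is "side" or "top" or "wrist"; returns a dict with "img" (420x560x3 uint8, blue, green, red), "fx", "fy", "cx", "cy" (pixels), "xyz" and "orientation" of the camera in the world. Camera axes: x right, y up, looking along -z (the intrinsics and any distortion apply to the point x, -y, -z); pixel columns grow to the right and rows downward; lengths in m; the calibration is good to about 2 mm. A picture is of the moment at which its call begins. There is no depth.
- env.sign_off(): hands the job in; it is judged then, once.
The state is a dict: "clock": time; "joints": joint angles; "qvel": joint speeds; "joint_torque": joint torques, N m; "ee_pos": TCP position; "tool_rot": TCP orientation; "wrist_force": force on the tool from outside, world axes, zero at the start; "moment": the same for the moment, N m; "opening": finger opening in m; "gripper_force": force on a finger pad.
Only numpy, scipy, OpenCV 4.12 (cv2) and the standard library are available. Lean on these libraries where they do the work, as an engineer would, in place of code of your own. Each camera call takes 0.05 s, during which the arm holds its last target. There are 200 camera calls.

## Task

Take a reading of the grain sample: with a push on its side, roll the lying sample tube along the plastic bed, keeping it down on the bed and never letting it run, up to the reader's sprung contact plate, and hold it pressed there at about 7 N for a second without bottoming the plate. Then ease off gently so that the tube stays lying against the plate, press the key on top of the reader fully down and let it go. Leave the jar, dish and brush beside the bed where they are.

Things in the scene. Friction and masses are not known exactly. Their poses are not given: they have to be found in the camera images.
- bed: Fixed grey base tray, 12 mm thick, x -210 to 230 mm, y -170 to 100 mm in its frame, carrying a smooth black plastic track 168 mm wide. Origin on the table surface below the track's centre line; x along the track to the reader, y across, z up. Track top 30 mm high; rails at y = +-87 mm (6 mm thick, tops at 43 mm); lip across its start at x = -208 mm (top at 38 mm).
- track_end (a point): Point on the track's top, mid-width, where its level part ends (bed x = 55 mm, z = 30 mm). Before it the tube stays where it is left (slight rolling resistance); beyond it the track falls 3.5 degrees towards the reader, enough for the tube to roll on slowly by itself and stay leaning on the plate.
- reader: White reader housing fixed at the end of the bed, 88 mm along x, 170 mm along y, 70 mm high. Origin at the centre of its underside, 180 mm along x from the bed's origin and 12 mm above the table, axes as the bed's. It carries the sprung steel contact plate on the side facing the tube and the key on top.
- face (a point): Middle of the housing's face, behind the upright steel contact plate (110 mm wide, 34 mm high, same middle height, 48 mm over the table). The plate's front stands 29 to 47 mm out of the face towards the tube, as its screw is set: not given, find it by touch. Sprung: yields along bed x at 2 N per mm, no preload, bottoms after 8 mm (16 N), springs back.
- tube: Sealed sample tube, amber glass, steel end caps of the same diameter: a cylinder 44 mm across, 140 mm long, 0.2 to 0.4 kg, smooth, lying across the track. Origin at its middle on the axis, 22 mm above the track; its y is the cylinder's axis, x and z turn as it rolls. Fragile: it takes at most 15 N against the plate.
- key (a joint): Grey push key on top of the reader: round cap of 28 mm diameter, pressed straight down; value is its travel in m: 0 up, 0.006 fully down. A spring returns it; fully down takes 5 N.
- key_top (a point): Centre of the top of the key's cap (about 45 mm from the middle of the reader along the reader's y).
- jar: Small clear glass jar, 38 mm diameter, 58 mm high, standing on the tray's apron beside the track (negative y of the bed). Origin at the centre of its underside. Bystander.
- dish: White plastic weighing dish, 55 x 55 x 14 mm, on the same apron. Origin at the centre of its underside. Bystander.
- brush: Small cleaning brush 150 mm long lying on the same apron along the track. Origin near its middle, on the underside. Bystander.
Mind the look-alikes: they are no part of the job. Of the things shaped like the tube, the amber one is meant.

How it is judged (in metres and radians):
On the way, in this order (a step that is already met when the one before it is completed fails the run):
1. the tube is held against the reader's plate with 3 to 15 N for 0.6 s (contact force between tube and reader above 3 N), for 0.6 s.
2. the robot has let go of the tube and it lies still against the plate (contact force between tube and reader above 0.03 N and contact force between tube and the fingers below 0.02 N and linear speed of tube below 0.01 m/s), for 0.3 s.
3. the key is pressed down by at least 4.5 mm while the tube lies against the plate (value of joint key above 0.0045 m and contact force between tube and reader above 0.03 N), for 0.05 s.
At the end, for the whole second after the job is handed in: The tube lies still on the bed, touching the reader's plate by its own weight (0.03 to 2 N), square to the track within 0.08 rad, and the key is up again (less than 1.5 mm down) (contact force between tube and reader between 0.03 and 2 N and angle between the y axis of tube and the y axis of bed, either way round below 0.08 rad and linear speed of tube below 0.01 m/s and value of joint key below 0.0015 m).
It fails at once if the tube is pressed or knocked against the reader with more than 15 N (plate bottomed) (contact force between tube and reader above 15 N).
It fails at once if the tube is lifted more than 12 mm off the bed (z of tube in the frame of bed above 0.064 m).
It fails at once if the tube runs faster than 0.3 m/s (linear speed of tube above 0.3 m/s).
It fails at once if the jar, the dish or the brush is moved by more than 25 mm (distance of any of jar, dish, brush from where it was at the start of the episode above 0.025 m).
It also fails if it takes over 61 s, if anything falls off the work surface, if the arm or the gripper's body presses on something with over 40 N, if the wrist force passes 120 N, or if a joint passes its speed limit or range.

## Working session

There is one attempt and no reset: what is moved stays moved. The work goes in short steps, Python scripts to look and compute and a shell command to move; the robot and the scene stay as the last step left them, time stands still between calls to the robot, and variables do not carry over. Pictures are saved under pics/ and viewed, at most 10 in all, crops included, and the job is handed in when it is done.

```bash
ls; mkdir -p pics; python3 - <<'E'
from rig import env
import cv2,json
for n in("top","side"):
    c=env.camera(n); cv2.imwrite(f"pics/{n}0.png",c["img"]); print(n,{k:(v.tolist() if hasattr(v,'tolist') else v) for k,v in c.items() if k!='img'})
print(env.sense())
E
```

```text
pics
top {'fx': 512.919604133853, 'fy': 512.919604133853, 'cx': 288.70179302999645, 'cy': 212.0268683461745, 'xyz': [0.40063174802503965, -0.023220020469413863, 1.395879180068627], 'orientation': [[0.017968753324160532, 0.9981465692970577, -0.05814249826494355], [-0.9997355831583028, 0.018771042059193336, 0.013282008400092707], [0.014348786398285055, 0.05788846327659324, 0.9982199347580526]]}
side {'fx': 446.73225003843925, 'fy': 446.73225003843925, 'cx': 272.5176271751663, 'cy': 208.7824038634209, 'xyz': [0.08363297955632365, 0.5996621724201219, 0.6189466873188825], 'orientation': [[-0.8484782347727484, 0.31692279984095095, -0.42384504722586197], [-0.5292209409624586, -0.5033346257387492, 0.6830662121487516], [0.0031433682142835927, 0.8038744886320289, 0.5947906570911008]]}
{'clock': 0.1, 'joints': array([-8.31027618e+01,  1.79567151e+01,  8.58503250e+01,  5.76885390e-04,
        7.62608889e+01, -1.27977901e+01]), 'qvel': array([-0.06549217, -0.07487028, -0.25459162, -0.04457894, -0.00546689,
        0.02232627]), 'joint_torque': array([ 3.13717195e-03, -4.12897038e+01, -2.60139245e+01, -1.85380768e-04,
        3.02675980e-03,  3.21943185e-05]), 'ee_pos': array([ 0.17691338, -0.49405581,  0.23878365]), 'tool_rot': array([[ 9.41500618e-01,  3.37011230e-01, -1.32665975e-04],
       [ 3.37011147e-01, -9.41499920e-01,  1.17817924e-03],
       [ 2.72154631e-04, -1.15396639e-03, -9.99999297e-01]]), 'wrist_force': array([-0.38634625, -0.22379088, -0.36364257]), 'moment': array([-0.03976728,  0.01476609,  0.01987235]), 'gripper_force': 0.0, 'opening': 0.08561048486501639}
```

View pics/top0.png

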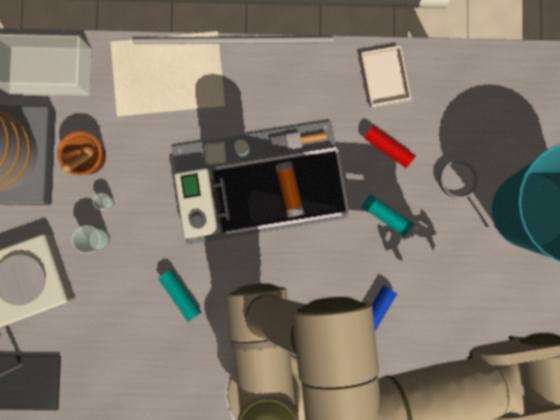

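View pics/side0.png

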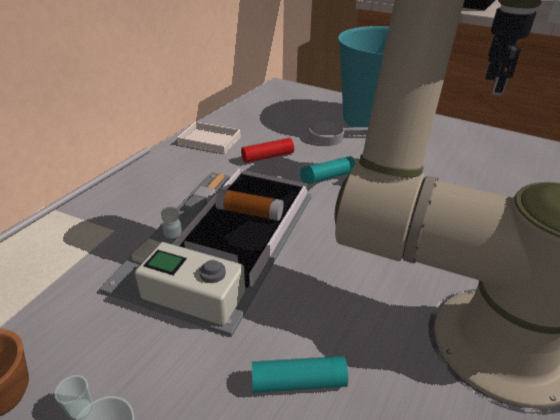

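Top view: the amber tube is at (289,189). Things that could be taken for it are the red one at (389,146), the teal ones at (387,215) and (179,295), and the blue one at (383,308). The brush handle at (313,138) is also orange. I choose the amber one lying on the track. The reader is at (197,203) with its key at (197,217), so bed x runs to the image left (world +y).

```bash
python3 - <<'E'
import cv2
i=cv2.imread("pics/top0.png")[112:252,160:360]
cv2.imwrite("pics/crop0.png",cv2.resize(i,None,fx=4,fy=4,interpolation=cv2.INTER_CUBIC))
E
```

```text
(no output)
```

View pics/crop0.png

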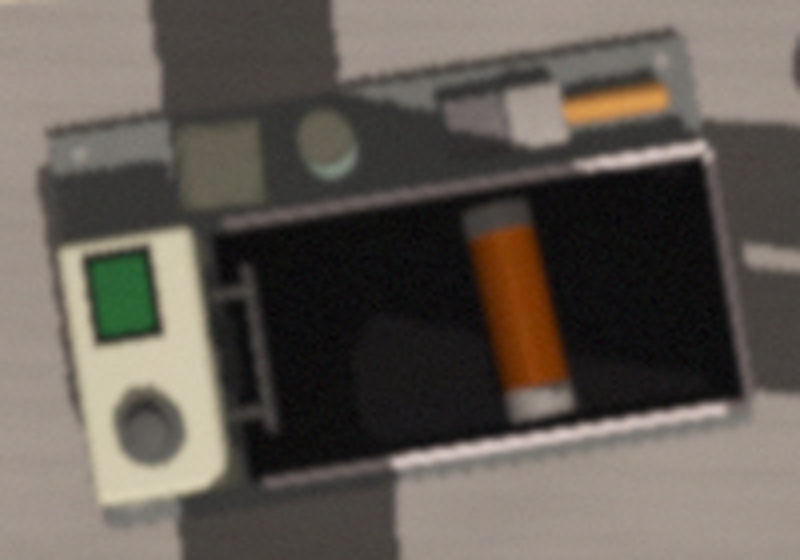

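The crop confirms it: the amber tube with steel caps lies across the black track, centre at crop (519,310). The plate's top edge runs from (245,262) to (275,432), and the key is at (150,425).

```bash
cat > h.py <<'E'
import numpy as np
from rig import env
def ray(c,u,v,z):
    R=np.array(c["orientation"]);p=np.array(c["xyz"])
    d=R@np.array([(u-c["cx"])/c["fx"],-(v-c["cy"])/c["fy"],-1]); return p+d*(z-p[2])/d[2]
E
python3 - <<'E'
from h import *
from scipy.optimize import least_squares
c=env.camera("top")
f=lambda u,v,z: ray(c,160+(u-1.5)/4,112+(v-1.5)/4,z)
L=[((47,130),.012,(.230,-.170)),((683,32),.012,(-.21,-.17)),((108,520),.012,(.23,.1)),((712,150),.041,(-.21,-.09)),((748,402),.041,(-.21,.09)),
((60,248),.082,(.224,-.085)),((190,230),.082,(.136,-.085)),((100,503),.082,(.224,.085))]
W=np.array([f(*a,z)[:2] for a,z,_ in L]);B=np.array([b for *_,b in L])
def rot(t): return np.array([[np.cos(t),-np.sin(t)],[np.sin(t),np.cos(t)]])
r=least_squares(lambda q:(B@rot(q[2]).T+q[:2]-W).ravel(),[.4,0,1.6],loss='soft_l1',f_scale=.003)
q=r.x;R=rot(q[2]);print("bed",q,np.degrees(q[2]));print((B@R.T+q[:2]-W).round(4).tolist())
tb=lambda w:(R.T@(w[:2]-q[:2])).round(4)
for n,u,v,z in[("tube",519,310,.052),("capA",495,204,.052),("capB",542,415,.052),("plateA",245,262,.065),("plateB",275,432,.065),("key",150,425,.092),("jar",325,135,.07),("dish",222,163,.026),("brush",550,105,.03)]:
    w=f(u,v,z);print(n,w.round(4),tb(w))
print("axes x",R[:,0],"y",R[:,1])
E
```

```text
bed [0.53078022 0.02240191 1.75212706] 100.38948579782475
[[-0.0034, -0.0009], [-0.0006, -0.0025], [-0.0055, -0.0005], [0.007, 0.0009], [-0.002, -0.0056], [0.0035, 0.0039], [0.0061, 0.0004], [-0.0006, 0.0037]]
tube [ 0.5393 -0.0418  0.052 ] [-0.0647  0.0032]
capA [ 0.6092 -0.0247  0.052 ] [-0.0605 -0.0687]
capB [ 0.4704 -0.0581  0.052 ] [-0.0683  0.0739]
plateA [0.5659 0.1374 0.065 ] [ 0.1067 -0.0553]
plateB [0.4555 0.1151 0.065 ] [0.1048 0.0573]
key [0.4573 0.1916 0.092 ] [0.1797 0.0417]
jar [0.6495 0.0869 0.07  ] [ 0.042  -0.1284]
dish [0.6373 0.1592 0.026 ] [ 0.1154 -0.1294]
brush [ 0.6805 -0.0605  0.03  ] [-0.1085 -0.1323]
axes x [-0.18033865  0.98360458] y [-0.98360458 -0.18033865]
```

```bash
python3 -m inch '[[[3.1,3.36,-0.5,0,0,0.117,8.5],[3.1,3.36,-0.5,0,0,0.117,8.5],[3.1,3.36,-0.5,0,0,0.117,8.5],[3.1,3.36,-0.5,0,0,0.117,8.5],[3.1,3.36,-0.5,0,0,0.117,8.5],[3.1,3.36,-0.5,0,0,0.117,8.5],[3.1,3.36,-0.5,0,0,0.117,8.5],[3.1,3.36,-0.5,0,0,0.117,8.5],[3.1,3.36,-0.5,0,0,0.117,8.5],[3.1,3.36,-0.5,0,0,0.117,8.5],[3.1,3.36,-0.5,0,0,0.117,8.5],[3.1,3.36,-0.5,0,0,0.117,8.5]]]'
python3 - <<'E'
from h import *
import cv2
s=env.sense();print(s["ee_pos"],s["tool_rot"],s["wrist_force"],s["clock"])
c=env.camera("wrist");cv2.imwrite("pics/w1.png",c["img"]);print(c["xyz"],c["orientation"],c["fx"],c["cx"],c["cy"])
E
```

```text
clock: 1.35
ee_pos: [0.5499, -0.0894, 0.1789]
tool_rot: [[-0.181, 0.983, -0.0], [0.983, 0.181, 0.0], [0.0, -0.0, -1.0]]
wrist_force: [-0.3, -1.0, 0.6]
opening: 0.0849
gripper_force: 0.0
[ 0.54991865 -0.08937627  0.17889724] [[-1.80931009e-01  9.83495733e-01 -3.36973883e-04]
 [ 9.83495785e-01  1.80931033e-01  4.22129593e-05]
 [ 1.02485298e-04 -3.23774761e-04 -9.99999942e-01]] [-0.34140011 -1.03558609  0.61971009] 1.35
[ 0.53659283 -0.00935557  0.31407453] [[ 9.83544309e-01 -1.71768841e-01 -5.60005091e-02]
 [ 1.80665763e-01  9.33914619e-01  3.08485602e-01]
 [-6.88520356e-04 -3.13526633e-01  9.49579157e-01]] 292.17391940961926 281.88915123575623 207.90012852886855
```

View pics/w1.png

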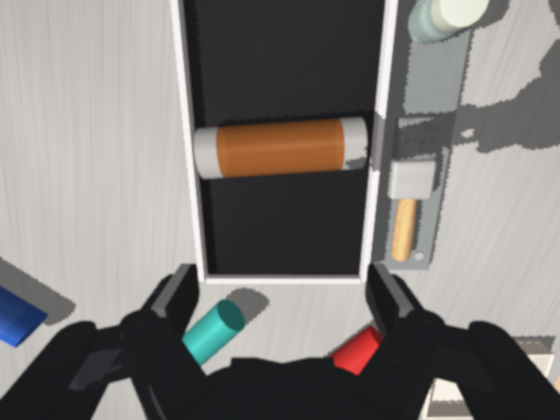

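The wrist view shows the amber tube at (281,148), slightly skewed. The rail/lip corners are at (204,280) and (364,280), and the brush and jar are to the right.

```bash
python3 - <<'E'
from h import *
c=env.camera("wrist");s=env.sense()
tx=s["tool_rot"][:2,0]; ty=s["tool_rot"][:2,1];p=s["ee_pos"][:2]
for n,u,v,z in[("capL",195,153,.052),("capR",367,142,.052),("front",272,121,.058),("back",280,178,.058),("railL lo",200,270,.043),("railL hi",182,20,.043),("railR lo",366,270,.043),("railR hi",385,20,.043),("lipmid",284,280,.038)]:
    w=ray(c,u,v,z);d=w[:2]-p;print(n,w.round(4),"tool x,y mm",(1000*d@tx).round(1),(1000*d@ty).round(1))
E
```

```text
capL [ 0.4694 -0.0537  0.052 ] tool x,y mm 47.9 -73.8
capR [ 0.6164 -0.0155  0.052 ] tool x,y mm 58.5 77.8
front [ 0.5317 -0.0137  0.058 ] tool x,y mm 75.7 -5.2
back [ 0.5474 -0.0602  0.058 ] tool x,y mm 27.2 1.7
railL lo [ 0.4842 -0.1756  0.043 ] tool x,y mm -74.6 -81.6
railL hi [0.4463 0.0486 0.043 ] tool x,y mm 152.7 -77.7
railR lo [ 0.6547 -0.1426  0.043 ] tool x,y mm -73.6 92.0
railR hi [0.6065 0.0796 0.043 ] tool x,y mm 153.8 85.5
lipmid [ 0.5734 -0.1737  0.038 ] tool x,y mm -89.2 6.4
```

```bash
python3 -m inch '[[[0.3,0.05,-2,0,0,0,7],[0,0,-2,0,0,0,7],[0,0,-2,0,0,0,7],[0,0,-2,0,0,0,7],[0,0,-2,0,0,0,7],[0,0,-1.5,0,0,0,7],[0,0,-1,0,0,0,7],[0,0,-0.6,0,0,0,7],[0,0,-0.3,0,0,0,7],[0,0,-0.3,0,0,0,7],[0,0,0,0,0,0,7]]]'
python3 - <<'E'
from h import *
import cv2
c=env.camera("side");cv2.imwrite("pics/s2.png",cv2.resize(c["img"][140:330,90:340],None,fx=3,fy=3))
E
```

```text
clock: 2.55
ee_pos: [0.552, -0.0906, 0.0424]
tool_rot: [[-0.176, 0.984, 0.0], [0.984, 0.176, -0.0], [-0.0, 0.0, -1.0]]
wrist_force: [-0.2, -0.1, 1.0]
opening: 0.07
gripper_force: 0.0
```

View pics/s2.png

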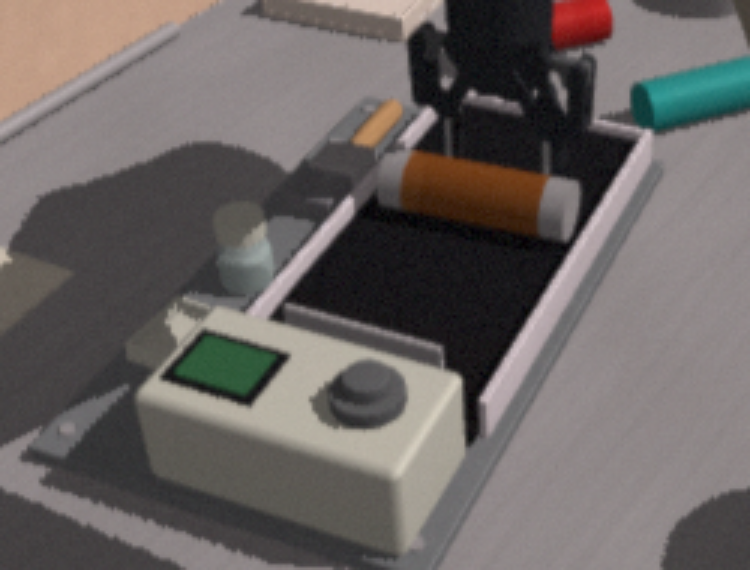

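The fingers stand behind the tube at (455,130) and (548,155) in the crop, clear of the rails. Next is a slow push along bed x.

```bash
python3 -m inch '[[[-0.05,0.25,0,0,0,0,7],[-0.05,0.25,0,0,0,0,7],[-0.05,0.25,0,0,0,0,7],[-0.05,0.25,0,0,0,0,7],[-0.04,0.2,0,0,0,0,7],[-0.04,0.2,0,0,0,0,7],[-0.04,0.2,0,0,0,0,7],[-0.05,0.25,0,0,0,0,7],[-0.05,0.25,0,0,0,0,7],[-0.05,0.25,0,0,0,0,7],[-0.05,0.25,0,0,0,0,7],[-0.05,0.25,0,0,0,0,7]]]'; python3 -m inch '[[[-0.05,0.3,0,0,0,0,7],[-0.06,0.3,0,0,0,0,7],[-0.05,0.3,0,0,0,0,7],[-0.06,0.3,0,0,0,0,7],[-0.05,0.3,0,0,0,0,7],[-0.06,0.3,0,0,0,0,7],[-0.05,0.3,0,0,0,0,7],[-0.06,0.3,0,0,0,0,7],[-0.05,0.3,0,0,0,0,7],[-0.06,0.3,0,0,0,0,7],[-0.05,0.3,0,0,0,0,7],[-0.06,0.3,0,0,0,0,7]]]'
cat > m.py <<'E'
from h import *
import cv2
c=env.camera("top");s=env.sense()
h=cv2.cvtColor(c["img"],cv2.COLOR_BGR2HSV)
m=cv2.inRange(h,(3,180,60),(18,255,255));m[:150]=0;m[240:]=0;m[:,:205]=0;m[:,335:]=0
n,l,st,ce=cv2.connectedComponentsWithStats(m);k=1+np.argmax(st[1:,4])
cn=cv2.findContours((l==k).astype(np.uint8),0,2)[0][0];r=cv2.minAreaRect(cn)
w=ray(c,*ce[k],.057);R=np.array([[-.1803,.9836],[-.9836,-.1803]]);b=R@(w[:2]-[.5308,.0224])
e=R@(s["ee_pos"][:2]-[.5308,.0224])
print("tube",w.round(4),"bed",b.round(4),st[k],r,"tcp bed",e.round(4),s["wrist_force"].round(2),"F along",(s["wrist_force"][:2]@R[0]).round(2))
E
python3 m.py
```

```text
clock: 3.8
ee_pos: [0.5462, -0.0619, 0.0423]
tool_rot: [[-0.176, 0.984, 0.0], [0.984, 0.176, -0.0], [-0.0, 0.0, -1.0]]
wrist_force: [0.1, -0.5, 0.6]
opening: 0.07
gripper_force: 0.1
clock: 5.0
ee_pos: [0.5396, -0.0258, 0.0423]
tool_rot: [[-0.176, 0.984, -0.0], [0.984, 0.176, 0.0], [0.0, -0.0, -1.0]]
wrist_force: [0.2, -0.6, 0.2]
opening: 0.0698
gripper_force: 0.1Traceback (most recent call last):
  File "m.py", line 6, in <module>
    n,l,st,ce=cv2.connectedComponentsWithStats(m);k=1+np.argmax(st[1:,4])
                                                      ~~~~~~~~~^^^^^^^^^^
    return _wrapfunc(a, 'argmax', axis=axis, out=out, **kwds)
    return bound(*args, **kwds)
ValueError: attempt to get argmax of an empty sequence
```

```bash
python3 - <<'E'
from h import *
import cv2
a=env.camera("wrist")["img"];b=env.camera("side")["img"][130:340,80:360]
cv2.imwrite("pics/w3.png",np.hstack([cv2.resize(a,(400,300)),cv2.resize(b,(400,300))]))
E
```

```text
(no output)
```

View pics/w3.png

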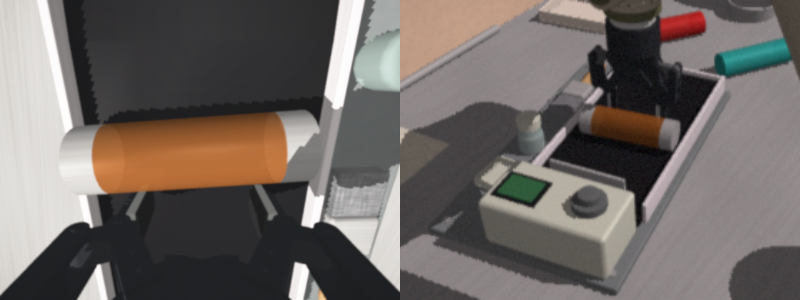

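Left (wrist): the tube is just ahead of both fingertips at (142,186) and (258,186), still slightly skewed. Right (side): the tube is down on the track, with the plate ahead of it.

```bash
cat > m.py <<'E'
from h import *
import cv2
c=env.camera("wrist");s=env.sense()
h=cv2.cvtColor(c["img"],cv2.COLOR_BGR2HSV)
m=cv2.inRange(h,(3,150,60),(18,255,255))
n,l,st,ce=cv2.connectedComponentsWithStats(m);k=1+np.argmax(st[1:,4])
cn=cv2.findContours((l==k).astype(np.uint8),0,2)[0][0];bx=cv2.boxPoints(cv2.minAreaRect(cn))
bx=bx[np.argsort(bx[:,0])];L=bx[:2].mean(0);Q=bx[2:].mean(0)
R=np.array([[-.1803,.9836],[-.9836,-.1803]])
A,B=[R@(ray(c,*p,.052)[:2]-[.5308,.0224]) for p in(L,Q)]
e=R@(s["ee_pos"][:2]-[.5308,.0224])
d=B-A;print("tube bed",((A+B)/2).round(4),"len",np.hypot(*d).round(4),"skew",np.degrees(np.arctan2(d[0],-d[1])).round(2),"tcp bed",e.round(4),"t",s["clock"],"F along,z",(s["wrist_force"][:2]@R[0]).round(2),s["wrist_force"][2].round(2))
E
python3 m.py
```

```text
tube bed [-0.0102  0.0071] len 0.1235 skew 3.78 tcp bed [-0.0492  0.    ] t 5.2 F along,z -0.57 -0.47
```

```bash
python3 -m inch '[[[-0.05,0.3,0,0,0,0,7],[-0.06,0.3,0,0,0,0,7],[-0.05,0.3,0,0,0,0,7],[-0.06,0.3,0,0,0,0,7],[-0.05,0.3,0,0,0,0,7],[-0.06,0.3,0,0,0,0,7],[-0.05,0.3,0,0,0,0,7],[-0.06,0.3,0,0,0,0,7],[-0.05,0.3,0,0,0,0,7],[-0.06,0.3,0,0,0,0,7],[-0.05,0.3,0,0,0,0,7],[-0.06,0.3,0,0,0,0,7]]]'; python3 m.py
```

```text
clock: 6.4
ee_pos: [0.533, 0.0102, 0.0423]
tool_rot: [[-0.176, 0.984, -0.0], [0.984, 0.176, 0.0], [0.0, -0.0, -1.0]]
wrist_force: [0.0, -0.1, 0.1]
opening: 0.0698
gripper_force: 0.1
tube bed [0.0229 0.0097] len 0.1232 skew 3.57 tcp bed [-0.012   0.0001] t 6.45 F along,z 1.6 -0.52
```

```bash
python3 -m inch '[[[-0.05,0.3,0,0,0,0,7],[-0.06,0.3,0,0,0,0,7],[-0.05,0.3,0,0,0,0,7],[-0.06,0.3,0,0,0,0,7],[-0.05,0.3,0,0,0,0,7],[-0.06,0.3,0,0,0,0,7],[-0.05,0.3,0,0,0,0,7],[-0.06,0.3,0,0,0,0,7],[-0.05,0.3,0,0,0,0,7],[-0.04,0.2,0,0,0,0,7],[-0.04,0.2,0,0,0,0,7],[-0.04,0.2,0,0,0,0,7]]]'; python3 m.py; python3 -m inch '[[[-0.04,0.2,0,0,0,0,7],[-0.03,0.2,0,0,0,0,7],[-0.04,0.2,0,0,0,0,7],[-0.03,0.2,0,0,0,0,7],[0,0,0,0,0,0,7],[0,0,0,0,0,0,7]]]'; python3 m.py
```

```text
clock: 7.65
ee_pos: [0.5269, 0.043, 0.0423]
tool_rot: [[-0.176, 0.984, 0.0], [0.984, 0.176, -0.0], [-0.0, 0.0, -1.0]]
wrist_force: [0.2, 1.1, -0.1]
opening: 0.0701
gripper_force: 0.0
tube bed [0.0564 0.0123] len 0.1235 skew 3.54 tcp bed [0.0213 0.0001] t 7.7 F along,z 0.78 0.49
clock: 8.3
ee_pos: [0.5255, 0.0509, 0.0423]
tool_rot: [[-0.176, 0.984, -0.0], [0.984, 0.176, -0.0], [-0.0, -0.0, -1.0]]
wrist_force: [0.5, -0.3, -0.3]
opening: 0.0704
gripper_force: 0.0
tube bed [0.0822 0.0138] len 0.1225 skew 1.67 tcp bed [0.029 0.   ] t 8.35 F along,z -0.22 -0.37
```

```bash
python3 -m inch '[[[-0.04,0.2,-0.05,0,0,0,7],[-0.03,0.2,-0.05,0,0,0,7],[-0.04,0.2,-0.05,0,0,0,7],[-0.03,0.2,0,0,0,0,7],[-0.04,0.2,0,0,0,0,7],[-0.03,0.2,0,0,0,0,7],[-0.04,0.2,0,0,0,0,7],[-0.02,0.1,0,0,0,0,7],[-0.02,0.1,0,0,0,0,7],[0,0,0,0,0,0,7],[0,0,0,0,0,0,7]]]'; python3 m.py
```

```text
clock: 9.45
ee_pos: [0.5227, 0.0669, 0.0408]
tool_rot: [[-0.176, 0.984, 0.0], [0.984, 0.176, -0.0], [-0.0, 0.0, -1.0]]
wrist_force: [0.2, 0.2, 0.4]
opening: 0.0699
gripper_force: 0.0
tube bed [0.0806 0.0136] len 0.1222 skew 0.54 tcp bed [ 0.0452 -0.    ] t 9.5 F along,z 0.91 0.5
```

Skew is now 0.5°, with no contact yet. I'll go in 0.5 mm rows.

```bash
for i in 1 2; do python3 -m inch '[[[-0.01,0.05,0,0,0,0,7],[-0.01,0.05,0,0,0,0,7],[0,0,0,0,0,0,7]]]' | grep -E 'clock|force|ee'; python3 m.py;done
```

```text
clock: 9.8
ee_pos: [0.5224, 0.0679, 0.0408]
wrist_force: [0.7, -0.7, 0.5]
gripper_force: 0.0
tube bed [0.0801 0.0138] len 0.1221 skew -0.25 tcp bed [0.0463 0.    ] t 9.85 F along,z -0.76 0.25
clock: 10.15
ee_pos: [0.5222, 0.0689, 0.0408]
wrist_force: [-1.2, 0.4, 0.2]
gripper_force: 0.0
tube bed [0.0802 0.0136] len 0.1219 skew 0.14 tcp bed [0.0473 0.    ] t 10.2 F along,z -0.66 0.35
```

```bash
python3 -m inch '[[[-0.01,0.05,0,0,0,0,7],[-0.01,0.05,0,0,0,0,7],[0,0,0,0,0,0,7]]]' | grep -E 'clock|force|ee'; python3 m.py
```

```text
clock: 10.5
ee_pos: [0.5221, 0.0699, 0.0408]
wrist_force: [0.8, -1.5, 0.0]
gripper_force: 0.3
tube bed [0.0808 0.0136] len 0.122 skew -0.25 tcp bed [0.0483 0.    ] t 10.55 F along,z -0.99 0.55
```

```bash
cat >> m.py <<'E'
f=[]
for _ in range(4): env.camera("wrist"); f.append(env.sense()["wrist_force"][:2]@R[0])
print("mean F",np.mean(f).round(2),np.std(f).round(2))
E
for i in 1 2; do python3 -m inch '[[[-0.01,0.05,0,0,0,0,7],[-0.01,0.05,0,0,0,0,7]]]' | grep -E 'wrist'; python3 m.py;done
```

```text
wrist_force: [0.6, -1.5, 1.0]
tube bed [0.0821 0.0136] len 0.1219 skew -0.26 tcp bed [0.0494 0.0001] t 10.8 F along,z 0.09 0.96
mean F -0.67 0.31
wrist_force: [0.8, -1.1, 1.2]
tube bed [0.0831 0.0132] len 0.1219 skew -0.25 tcp bed [0.0504 0.0001] t 11.25 F along,z -0.57 0.01
mean F -0.83 0.25
```

```bash
for i in 1 2; do python3 -m inch '[[[-0.01,0.05,0,0,0,0,7],[-0.01,0.05,0,0,0,0,7]]]' | grep -E 'wrist'; python3 m.py;done
```

```text
wrist_force: [-0.1, -3.9, 1.1]
tube bed [0.0839 0.0134] len 0.1215 skew -0.24 tcp bed [0.0512 0.0001] t 11.7 F along,z -3.62 1.46
mean F -2.92 0.26
wrist_force: [-0.9, -3.9, 1.1]
tube bed [0.085  0.0132] len 0.1219 skew -0.25 tcp bed [0.0523 0.0001] t 12.15 F along,z -4.2 1.24
mean F -4.48 0.07
```

```bash
python3 -m inch '[[[-0.01,0.06,0,0,0,0,7],[-0.01,0.06,0,0,0,0,7]]]' | grep -E 'wrist'; python3 m.py; python3 -m inch '[[[0,0,0,0,0,0,7],[0,0,0,0,0,0,7],[0,0,0,0,0,0,7],[0,0,0,0,0,0,7],[0,0,0,0,0,0,7],[0,0,0,0,0,0,7],[0,0,0,0,0,0,7],[0,0,0,0,0,0,7],[0,0,0,0,0,0,7],[0,0,0,0,0,0,7]]]' | grep wrist; python3 m.py
```

```text
wrist_force: [0.8, -6.6, -0.8]
tube bed [0.0863 0.0134] len 0.1213 skew -0.25 tcp bed [0.0535 0.0001] t 12.6 F along,z -5.93 -0.47
mean F -5.43 0.43
wrist_force: [0.5, -5.0, -0.4]
tube bed [0.0863 0.0132] len 0.1218 skew -0.25 tcp bed [0.0535 0.0001] t 13.85 F along,z -5.07 -0.59
mean F -5.52 0.35
```

```bash
python3 -m inch '[[[-0.01,0.06,0,0,0,0,7],[0,0,0,0,0,0,7],[0,0,0,0,0,0,7],[0,0,0,0,0,0,7],[0,0,0,0,0,0,7],[0,0,0,0,0,0,7],[0,0,0,0,0,0,7],[0,0,0,0,0,0,7],[0,0,0,0,0,0,7],[0,0,0,0,0,0,7],[0,0,0,0,0,0,7],[0,0,0,0,0,0,7]]]' | grep wrist; python3 m.py; python3 -m inch '[[[0.01,-0.05,0,0,0,0,7],[0.01,-0.05,0,0,0,0,7],[0.01,-0.05,0,0,0,0,7],[0.01,-0.05,0,0,0,0,7],[0.01,-0.05,0,0,0,0,7],[0.01,-0.05,0,0,0,0,7],[0.01,-0.05,0,0,0,0,7],[0.01,-0.05,0,0,0,0,7],[0.01,-0.05,0,0,0,0,7],[0.01,-0.05,0,0,0,0,7],[0.01,-0.05,0,0,0,0,7],[0.01,-0.05,0,0,0,0,7]]]' | grep wrist; python3 m.py
```

```text
wrist_force: [0.6, -6.8, -0.7]
tube bed [0.0867 0.0134] len 0.1213 skew -0.25 tcp bed [0.0539 0.0001] t 15.3 F along,z -7.11 -1.34
mean F -6.57 0.27
wrist_force: [-0.2, -0.1, -1.0]
tube bed [0.0833 0.0135] len 0.1221 skew -0.26 tcp bed [ 0.048 -0.   ] t 16.75 F along,z -0.05 0.25
mean F 0.11 0.47
```

```bash
python3 -m inch '[[[0.02,-0.1,0,0,0,0,7],[0.04,-0.2,0,0,0,0,7],[0.06,-0.3,0,0,0,0,7],[0.1,-0.5,0,0,0,0,7],[0.1,-0.5,0,0,0,0,7],[0.1,-0.5,0,0,0,0,7],[0.1,-0.5,0,0,0,0,7],[0,0,0,0,0,0,7],[0,0,0,0,0,0,7]]]' | grep ee; python3 m.py; python3 -m inch '[[[0,0,2,0,0,0,7],[0,0,4,0,0,0,5],[0,0,4,0,0,0,2],[0,0,4,0,0,0,0],[0,0,4,0,0,0,0],[0,0,0,0,0,0,0],[0,0,0,0,0,0,0]]]'; python3 - <<'E'
from h import *
import cv2
a=env.camera("wrist")["img"];b=env.camera("top")["img"][130:250,165:325]
cv2.imwrite("pics/w4.png",np.hstack([cv2.resize(a,(400,300)),cv2.resize(b,(400,300))]))
E
```

```text
ee_pos: [0.5274, 0.0436, 0.0408]
tube bed [0.0842 0.0136] len 0.1234 skew -0.28 tcp bed [ 0.0217 -0.0004] t 17.9 F along,z 0.1 0.46
mean F -0.19 0.43
clock: 18.8
ee_pos: [0.5274, 0.0438, 0.2211]
tool_rot: [[-0.176, 0.984, 0.001], [0.984, 0.176, -0.0], [-0.0, 0.001, -1.0]]
wrist_force: [0.7, -0.7, 0.1]
opening: 0.0001
gripper_force: 0.0
```

View pics/w4.png

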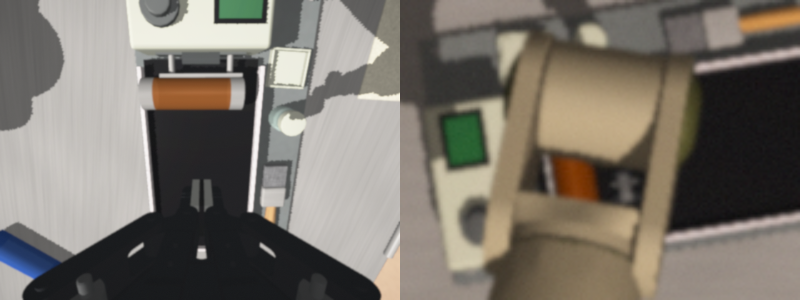

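The tube lies square against the plate (wrist crop (190,93)), and the bystanders are untouched. I'll get the key by triangulating the top and side views.

```bash
python3 - <<'E'
from h import *
t=env.camera("top");s=env.camera("side")
for z in(.085,.09,.095,.1,.105):
    print(z,ray(t,197.0,216.3,z).round(4),ray(s,213.0,265.7,z).round(4))
E
```

```text
0.085 [0.4617 0.1932 0.085 ] [0.4636 0.1799 0.085 ]
0.09 [0.4614 0.1924 0.09  ] [0.4601 0.1838 0.09  ]
0.095 [0.4612 0.1915 0.095 ] [0.4565 0.1878 0.095 ]
0.1 [0.461  0.1907 0.1   ] [0.453  0.1917 0.1   ]
0.105 [0.4607 0.1899 0.105 ] [0.4494 0.1956 0.105 ]
```

```bash
python3 -m inch '[[[-1.15,2.45,-1.2,0,0,0,0],[-1.15,2.45,-1.2,0,0,0,0],[-1.15,2.45,-1.2,0,0,0,0],[-1.15,2.45,-1.2,0,0,0,0],[-1.15,2.45,-1.2,0,0,0,0],[-1.15,2.45,-1.2,0,0,0,0],[0,0,-1,0,0,0,0],[0,0,-1,0,0,0,0],[0,0,-0.5,0,0,0,0],[0,0,0,0,0,0,0],[0,0,0,0,0,0,0]]]'; python3 - <<'E'
from h import *
import cv2
b=env.camera("side")["img"][130:330,120:320];a=env.camera("wrist")["img"]
cv2.imwrite("pics/k5.png",np.hstack([cv2.resize(b,(400,400),interpolation=2),cv2.resize(a,(400,400))]))
E
```

```text
clock: 20.1
ee_pos: [0.4588, 0.1902, 0.124]
tool_rot: [[-0.175, 0.985, 0.0], [0.985, 0.175, 0.0], [-0.0, 0.0, -1.0]]
wrist_force: [1.0, 0.3, -0.2]
opening: -0.0002
gripper_force: 0.0
```

View pics/k5.png

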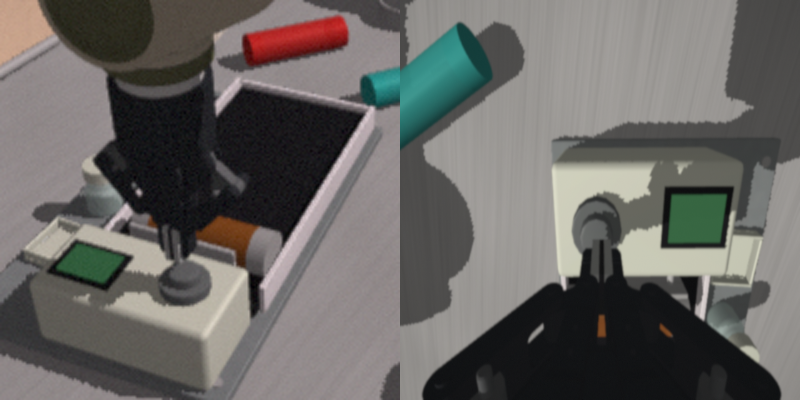

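The closed fingertips (side crop (173,255), wrist (600,240)) are just above the key (side (185,278), wrist (598,220)). That agrees with the computed centre, so I'll descend.

```bash
python3 -m inch '[[[0,0.1,-0.5,0,0,0,0],[0,0,-0.5,0,0,0,0],[0,0,-0.3,0,0,0,0],[0,0,-0.2,0,0,0,0],[0,0,-0.2,0,0,0,0],[0,0,0,0,0,0,0]]]' | grep -E "ee|wrist"; python3 -m inch '[[[0,0,-0.1,0,0,0,0],[0,0,-0.1,0,0,0,0],[0,0,-0.1,0,0,0,0],[0,0,0,0,0,0,0]]]' | grep -E "ee|wrist"; python3 -m inch '[[[0,0,-0.1,0,0,0,0],[0,0,-0.1,0,0,0,0],[0,0,0,0,0,0,0]]]' | grep -E "ee|wrist"
```

```text
ee_pos: [0.4583, 0.1917, 0.1068]
wrist_force: [-1.8, 0.5, 3.8]
ee_pos: [0.4585, 0.1918, 0.1057]
wrist_force: [-10.4, -2.7, 22.9]
ee_pos: [0.4586, 0.1918, 0.1053]
wrist_force: [-16.6, -4.1, 41.8]
```

```bash
python3 -m inch '[[[0,0,0.15,0,0,0,0],[0,0,0.15,0,0,0,0],[0,0,0,0,0,0,0]]]' | grep -E "ee|wrist"; python3 -m inch '[[[0,0,0.2,0,0,0,0],[0,0,0,0,0,0,0]]]' | grep -E "ee|wrist";python3 -m inch '[[[0,0,0.2,0,0,0,0],[0,0,0,0,0,0,0]]]' | grep -E "ee|wrist"; python3 -m inch '[[[0,0,0.3,0,0,0,0],[0,0,0,0,0,0,0]]]' | grep -E "ee|wrist"
```

```text
ee_pos: [0.4584, 0.1918, 0.1059]
wrist_force: [-6.4, -1.4, 14.6]
ee_pos: [0.4583, 0.1917, 0.1071]
wrist_force: [-2.4, 0.0, 3.5]
ee_pos: [0.4584, 0.1917, 0.1089]
wrist_force: [-0.8, 0.0, 3.0]
ee_pos: [0.4586, 0.1918, 0.112]
wrist_force: [0.2, 0.3, 2.0]
```

```bash
python3 -m inch '[[[0,0,0.3,0,0,0,0],[0,0,1,0,0,0,0],[0,0,3,0,0,0,0],[0,0,4,0,0,0,0],[0.5,-2,3,0,0,0,0],[0.7,-4,2,0,0,0,0],[0.7,-4,0,0,0,0,0],[0.7,-4,0,0,0,0,0],[0,0,0,0,0,0,0],[0,0,0,0,0,0,0]]]' | grep -E "ee|wrist"; python3 m.py; python3 - <<'E'
from h import *
import cv2
b=env.camera("side")["img"][130:330,120:320];a=env.camera("wrist")["img"]
cv2.imwrite("pics/f6.png",np.hstack([cv2.resize(b,(400,400),interpolation=2),cv2.resize(a,(400,400))]))
E
```

```text
ee_pos: [0.4843, 0.0513, 0.2452]
wrist_force: [-0.6, 0.1, 0.2]
tube bed [0.0842 0.0096] len 0.107 skew -0.36 tcp bed [0.0376 0.0405] t 23.45 F along,z 0.42 -0.31
mean F 0.37 0.6
```

View pics/f6.png

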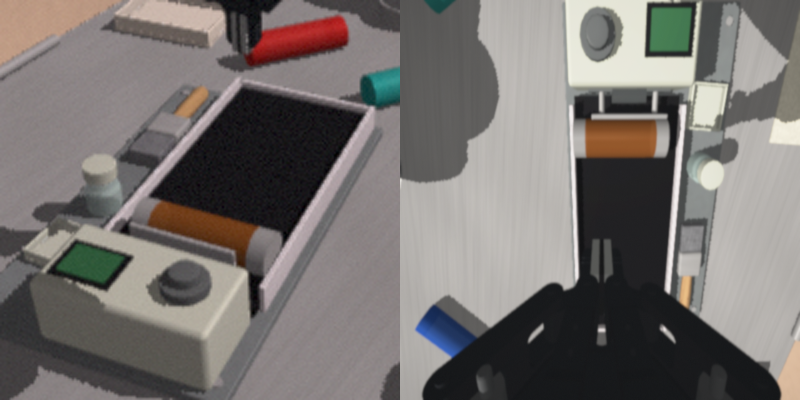

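The tube lies square against the plate (wrist (622,138)), the key is up (side (185,280)), and the bystanders are in place.

```bash
python3 -c "
from rig import env
print(env.sign_off())"
```

```text
the job is handed in; nothing more can be done
None
```

The job is handed in, verdict not shown: tube held against the plate at about 6–7 N for over a second, eased off and left lying square against it, key pressed fully down (overpressed to about 42 N at the wrist) and released, jar, dish and brush where they were.

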